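# Candle the marked duck egg

## Robot

A 6-joint arm with a two-finger parallel gripper is mounted at the origin on the work surface. World frame = base frame: x ahead of the robot, y to its left, z up, the work surface at z = 0. Lengths are in mm, angles in rad, forces in N, time in s.
With the tool pointing down it reaches from about 350 to 925 mm from the base axis. Payload 6.4 kg.
Tool frame: the origin (TCP) lies midway between the tips of the shut fingers; the grasp point (between the pads) lies 19 mm behind it (pinch_z is the distance from the TCP to the grasp point, in mm); z points along the fingers, y is the direction in which the jaws open and shut (so a half turn about z gives the same grasp; the last joint's range is limited). The gripper opens to 94 mm and grips with 3 to 60 N. Pads are 16 mm wide; open, the fingers measure 119 mm over their backs; the gripper's body (75 mm by 177 mm) begins 78 mm behind the grasp point.
Start: joints at [1.008, 0.245, 1.558, -0, 1.339, -0.174], TCP at [246.399, 601.499, 205.455] pointing down, gripper open.
Joint ranges: [-3.13, 3.13], [-1.02, 2.26], [0.13, 2.54], [-0.95, 4.09], [0.21, 2.88], [-2.74, 2.74]. Speed limits (rad/s): [2.57, 2.57, 3.14, 3.14, 3.14, 3.14].

## Interface

Orientations are given as a unit quaternion [w, x, y, z].
In Python, from workcell import get_state, snapshot, job_done, pinch_z gives the robot as it stands.
- The arm moves only by the tool drive_tool, never from a script. Its arguments are lists of equal length, an entry for each row: "offset": the shift along the world's x, y, z in m, a list of three; "delta_rot": the turn, a rotation vector about the world's x, y, z in degrees, a list of three. A call has 1 to 20 rows; each row is the pose to reach, as a shift and turn from the pose commanded when the call began; what a row does not reach only later rows make up. A row lasts 1/8 s, in which the tool goes at most 62.5 mm and 10.7 degrees, less where a joint would pass 70% of its speed; a pose out of reach is approached as far as the arm can. A call with a gripper value outside its range is refused whole. "hand" is the finger opening in m, from 0 to 0.094, set as the call begins (left out, the last holds). The fingers move at their own pace and stop on an object; "newtons" is the grip in N (left out, the last holds). Time passes only in rows, so rows that repeat a pose let the fingers close. It gives the time, the measured TCP pose, the force and the opening at its end, in the units of the state.
- get_state(): the state, without advancing time (a new reading comes with each control period).
- snapshot(name): name is "scene" or "top" or "wrist"; returns a dict with "pixels" (480x640x3 uint8, red, green, blue), "z_map" (480x640 float32, mm along the optical axis (not along the pixel's ray), 0 where there is no reading), "camera_matrix" (3x3 intrinsics, pixels), "view" (4x4, takes a point from world to camera coordinates). Camera axes: x right, y down, z forward; pixel columns grow to the right and rows downward; lengths in mm; the calibration is good to about 2 mm. A picture is of the moment at which its call begins.
- job_done(): hands the job in, once; it reports no verdict.
The state is a dict: "t": time; "joints": joint angles; "joint_velocities": joint speeds; "effort": joint torques, N m; "tcp_pos": TCP position; "eef_rot": TCP orientation; "force": force on the tool from outside, world axes, zero at the start; "ft_torque": the same for the moment, N m; "opening": finger opening in mm.
Only numpy, scipy, OpenCV 4.12 (cv2) and the standard library are available. Lean on these libraries where they do the work, as an engineer would, in place of code of your own. Each camera call takes 0.05 s, during which the arm holds its last target.

## Task

Take the green egg with the dark spot out of the egg strip and stand it in the black sprung cup, spot end up, then let go of it. Then take the orange candling lamp out of its dock, keep it upright with its rubber mouth down, centre the mouth on the spot and press gently until the cup has sunk about 6 mm, half of its travel. Finish while holding the lamp there: do not let go or lift off, and leave the other eggs, the bottle and the jar alone.

Things in the scene. Friction and masses are not known exactly. Their poses are not given: they have to be found in the camera images.
- egg: pale green rigid duck egg, 64 mm long, 46 mm across at its widest (36 mm above its small end), about 75 g, standing small end down in one of the strip's three holes. Origin at the tip of the small end, z along the egg towards the blunt end, which is up and bears a dark blue spot 9 mm across.
- egg_crown (a point): centre of the dark spot, the middle of the blunt end: 64 mm along the egg's z from its origin
- egg_b: plain cream-white egg of the same size and frame, standing in another hole of the strip; to be left alone
- egg_c: plain cream-white egg of the same size and frame, standing in the third hole; to be left alone
- strip: fixed straw-coloured egg strip 200 x 62 x 22 mm (along its x, y, z), origin at the centre of its underside; three round holes 37 mm wide in a row along its x at -65, 0 and +65 mm, the eggs sink about 16 mm below its top. Fingers fit across it (along its y), not between the eggs.
- holder: fixed egg holder: 100 x 100 x 12 mm dark plate with a round blue pedestal (68 mm wide at the bottom, 60 mm at the top) up to 45 mm above the table; origin at the centre of its underside; the cup stands above it
- cup_rim (a point): centre of the mouth of the black cup on the holder's axis, 88 mm above the table when the cup is up, z up; the mouth is 38 mm wide inside and 46 mm outside, 25 mm deep; an egg standing in it small end down sinks about 16 mm, so its blunt end is about 48 mm above the rim; the cup is of slick plastic, with an inner ring that steadies the small end
- cup (a joint): sinking of the cup, m: 0 fully up, 0.012 on its stop. Its spring needs about 1.3 N before it begins to move (the egg alone does not start it), then 0.4 N more per mm: with the egg in it, about 3 N of push on the egg gives 6 mm.
- dock: fixed grey dock 80 x 80 x 45 mm, origin at the centre of its underside, with a round vertical hole 37 mm wide and 35 mm deep in the middle of its top
- lamp: orange hand lamp 120 mm long, about 110 g, standing mouth down in the dock (foot 10 mm above the table): round handle 28 mm in diameter from 30 mm to 120 mm above the mouth, below it a 34 mm collar, 22 mm high, with black rubber. Origin at the centre of the flat mouth, z along the lamp away from the mouth (up).
- lamp_mouth (a point): centre of the lamp's flat mouth (its origin)
- spray: blue-capped clear bottle, 66 mm in diameter, 110 mm high, origin under its centre; bystander to the side
- jar: jar, 70 mm in diameter, 90 mm high, origin under its centre; bystander to the side
Not all that is in view belongs to the job. There is more than one size of the lamp; the one meant has the size given above.

How it is judged:
By the outcome, as a careful person would: the job done as asked, in the order asked, and still so for the second after the job is handed in, while the arm keeps its last pose, push and grip.
It also fails if it takes over 64 s, if anything falls off the work surface, if the arm or the gripper's body presses on something with over 40 N, if the wrist force passes 120 N, or if a joint passes its speed limit or range.

## Working session

There is one attempt and no reset: what is moved stays moved. The work goes in short steps, Python scripts to look and compute and a tool call to move; the robot and the scene stay as the last step left them, time stands still between calls to the robot, and variables do not carry over. Pictures are saved under pics/ and viewed, and the job is handed in when it is done.

Besides the shell and the picture viewer there is one more tool, called after "Emit:" by a JSON object that holds its "op" and its "data". drive_tool: Moves the arm, as the interface text tells. Its arguments: {"type":"object","properties":{"offset":{"type":"array","items":{"type":"array","items":{"type":"number"}}},"delta_rot":{"type":"array","items":{"type":"array","items":{"type":"number"}}},"hand":{"type":"number"},"newtons":{"type":"number"}},"required":["offset","delta_rot"]}

```bash
ls; mkdir -p pics
python3 - <<'E'
from workcell import get_state,snapshot,pinch_z
import cv2,pickle
print(get_state(),pinch_z)
for n in("scene","top"):
    s=snapshot(n);pickle.dump(s,open(n+".pkl","wb"))
    cv2.imwrite(f"pics/{n}0.png",s["pixels"][...,::-1])
    print(s["camera_matrix"],s["view"])
E
```

```text
pics
{'t': 0.0, 'joints': array([ 1.00789788e+00,  2.45781371e-01,  1.55899897e+00, -7.50426428e-06,
        1.33870580e+00, -1.74093288e-01]), 'joint_velocities': array([-0.00015817,  0.00019569, -0.00073386, -0.0004515 , -0.00110339,
       -0.00173807]), 'effort': array([-2.06458471e-04, -4.15848720e+01, -3.14594364e+01,  6.84575806e-02,
        3.33226367e-02, -1.22959982e-04]), 'tcp_pos': array([246.07169141, 600.97427255, 204.374374  ]), 'eef_rot': array([-3.37623282e-04,  1.93179465e-01,  9.81162982e-01, -8.84503600e-04]), 'force': array([0.13338391, 0.04316517, 0.26409342]), 'ft_torque': array([ 0.01303925,  0.02977387, -0.04933619]), 'opening': 93.84664007523817} 18.8
[[564.14895726   0.         314.02972513]
 [  0.         564.14895726 235.24824023]
 [  0.           0.           1.        ]] [[ 7.01266654e-01  7.12678474e-01 -1.77333561e-02 -3.63946880e+02]
 [ 4.16222265e-01 -4.29499197e-01 -8.01429639e-01 -1.43687464e+02]
 [-5.78778114e-01  5.54634864e-01 -5.97826114e-01  1.59871667e+03]
 [ 0.00000000e+00  0.00000000e+00  0.00000000e+00  1.00000000e+00]]
[[592.2867513    0.         312.99737591]
 [  0.         592.2867513  232.23295781]
 [  0.           0.           1.        ]] [[ 2.16152953e-02 -9.99765758e-01  1.09882976e-03  8.49643733e+00]
 [-9.84259965e-01 -2.14728534e-02 -1.75417323e-01  5.22947113e+02]
 [ 1.75399828e-01  2.71016311e-03 -9.84493553e-01  1.40875980e+03]
 [ 0.00000000e+00  0.00000000e+00  0.00000000e+00  1.00000000e+00]]
```

View pics/scene0.png

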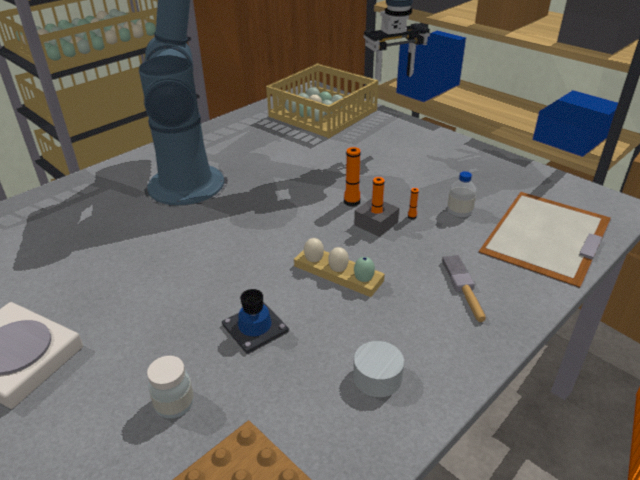

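View pics/top0.png

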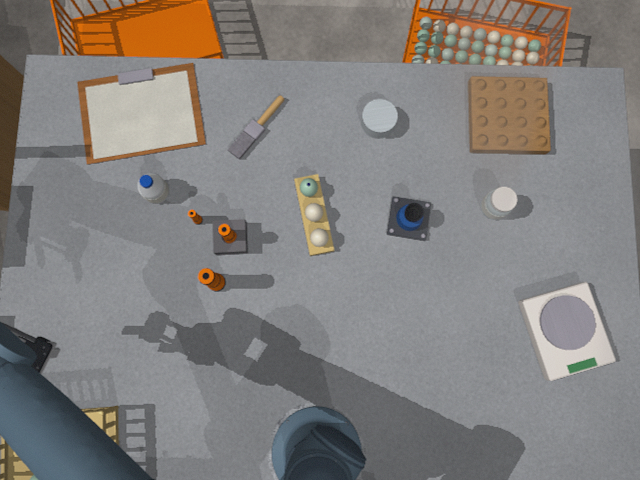

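Scene picture: three orange lamps, a large free-standing one at (353,176), one in the grey dock at (377,195) and a small one at (414,203). The docked one should be meant, and I'll check its size. Green egg at (364,270), cup at (252,302). In the top view the egg is at (309,187), the cup at (413,212) and the docked lamp at (227,233).

```bash
cat > h.py <<'E'
import numpy as np,cv2,pickle
def cloud(s):
    K=s["camera_matrix"];z=s["z_map"].astype(float);v,u=np.mgrid[:480,:640]
    P=np.stack([(u-K[0,2])/K[0,0]*z,(v-K[1,2])/K[1,1]*z,z],-1)
    V=s["view"];W=(P-V[:3,3])@V[:3,:3]
    W[z<=0]=np.nan
    return W
def proj(s,p):
    V=s["view"];c=V[:3,:3]@np.asarray(p,float)+V[:3,3];q=s["camera_matrix"]@c;return q[:2]/q[2]
def circ(xy):
    A=np.c_[2*xy,np.ones(len(xy))];r=np.linalg.lstsq(A,(xy**2).sum(1),rcond=None)[0]
    return r[:2],np.sqrt(r[2]+r[:2]@r[:2])
E
python3 - <<'E'
from h import *
np.set_printoptions(precision=1,suppress=True)
for n in("scene","top"):
    s=pickle.load(open(n+".pkl","rb"));W=cloud(s);rgb=s["pixels"].astype(int);hsv=cv2.cvtColor(s["pixels"],cv2.COLOR_RGB2HSV)
    m=((hsv[...,0]<12)&(hsv[...,1]>200)&(hsv[...,2]>60)).astype(np.uint8)
    k,l,st,c=cv2.connectedComponentsWithStats(m)
    for i in range(1,k):
        if 15<st[i,4]<900:
            p=W[l==i];print(n,"orange",c[i],st[i],np.nanpercentile(p,[2,50,98],axis=0).ravel(), )
    box={"scene":dict(egg=(345,250,385,290),b=(328,240,352,276),c=(302,232,326,266),cup=(238,286,268,312),dock=(352,195,402,236),holder=(220,286,292,352)),"top":dict(egg=(296,174,322,198),b=(303,203,327,223),c=(307,227,331,248),cup=(402,200,428,225),dock=(210,215,250,256),holder=(384,192,436,244))}[n]
    for k,(a,b,c,d) in box.items():
        p=W[b:d,a:c].reshape(-1,3);print(n,k,"zmax",np.nanpercentile(p[:,2],[90,98,100]))
        if k in"egg b c":
            t=p[p[:,2]>np.nanmax(p[:,2])-10];print("  top",np.nanmean(t,0),len(t))
            # sphere-ish fit of known egg upper half: ellipsoid centre z=36 semi 23/28
            from scipy.optimize import least_squares
            q=p[(p[:,2]>28)]
            f=lambda x:(np.sqrt(((q[:,0]-x[0])/23)**2+((q[:,1]-x[1])/23)**2+((q[:,2]-x[2])/np.where(q[:,2]>x[2],28,36))**2)-1)*25
            r=least_squares(f,[np.nanmean(q[:,0]),np.nanmean(q[:,1]),42],loss="soft_l1");print("  fit centre",r.x,"res",np.abs(r.fun).mean(),len(q))
    c=[cv2.resize(s["pixels"][y-40:y+40,x-50:x+50],(400,320),interpolation=cv2.INTER_CUBIC) for x,y in ({"scene":[(377,195),(364,265)],"top":[(227,240),(309,187)]}[n])]
    cv2.imwrite(f"pics/crop_{n}.png",np.hstack(c)[...,::-1])
E
```

```text
scene egg zmax [60.4 69.2 73.6]
  top [640.8  31.5  67.7] 114
  fit centre [637.9  35.6  43.9] res 4.379110361606121 457
scene b zmax [64.4 70.1 74.1]
  top [579.3  18.4  68.1] 88
  fit centre [575.8  21.5  43.2] res 1.3509045077639081 380
scene c zmax [64.3 70.2 73.4]
  top [516.6   2.9  67.4] 102
  fit centre [512.3   7.1  43.3] res 1.336580951822245 365
scene cup zmax [87.4 90.  92.4]
scene dock zmax [48.6 84.5 98.4]
scene holder zmax [62.5 86.8 92.4]
top egg zmax [66.8 72.5 76.3]
  top [636.1  35.7  69.7] 69
  fit centre [637.4  35.2  42.5] res 1.737912198624402 272
top b zmax [67.8 72.3 77.5]
  top [573.6  20.3  70.4] 54
  fit centre [574.1  20.4  42.7] res 1.4203165901429395 274
top c zmax [67.7 71.8 77.7]
  top [510.1   5.5  70.6] 50
  fit centre [511.    6.2  42.6] res 1.667164410645202 278
top cup zmax [85.7 90.5 97.7]
top dock zmax [ 77.9 131.7 136.8]
top holder zmax [61.3 86.6 97.7]
```

Run:
```python
import cv2,numpy as np
cv2.imwrite("pics/crops.png",np.vstack([cv2.resize(cv2.imread(f"pics/crop_{n}.png"),(750,300)) for n in("scene","top")]))
```

```text
(no output)
```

View pics/crops.png

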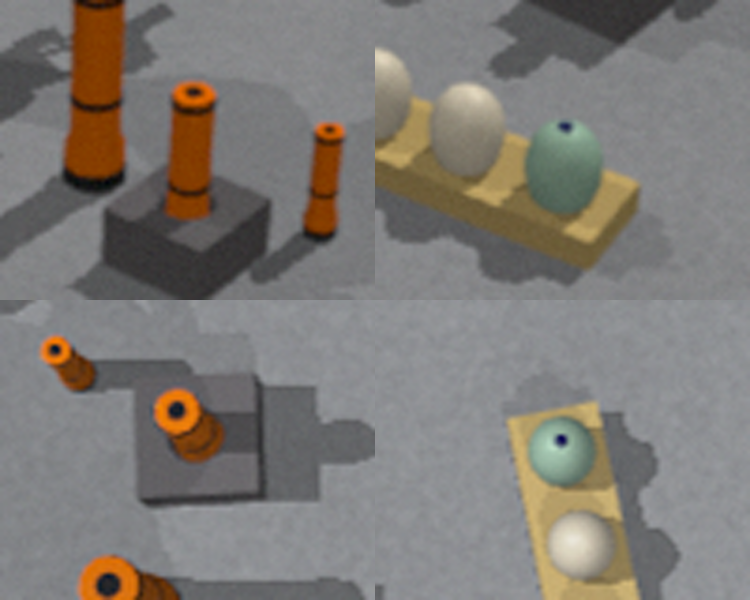

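Run:
```python
from h import *
from scipy.optimize import least_squares
np.set_printoptions(precision=1,suppress=True)
S={n:pickle.load(open(n+".pkl","rb")) for n in("scene","top")}
def ray(s,uv,z):
    V=s["view"];K=s["camera_matrix"];R=V[:3,:3];o=-R.T@V[:3,3]
    d=R.T@np.linalg.inv(K)@np.array([*uv,1.]);return o+d*(z-o[2])/d[2]
def lampcap(n,box,zt):
    s=S[n];a,b,c,d=box;h=cv2.cvtColor(s["pixels"],cv2.COLOR_RGB2HSV)[b:d,a:c]
    m=((h[...,0]<14)&(h[...,1]>150)).astype(np.uint8);
    k,l,st,ce=cv2.connectedComponentsWithStats(m);i=1+st[1:,4].argmax()
    ys,xs=np.where(l==i);xs+=a;ys+=b
    W=cloud(s)[ys,xs];print(n,box,len(xs),"zpct",np.nanpercentile(W[:,2],[2,50,90,98]),"xy med",np.nanmedian(W[:,:2],0))
    t=W[W[:,2]>np.nanpercentile(W[:,2],90)-6];print("   captop mean",np.nanmean(t,0),len(t))
    print("   pixel bounds",xs.min(),xs.max(),ys.min(),ys.max())
for n,bx in dict(scene=[(366,172,390,215),(340,144,365,207),(406,184,422,222)],top=[(214,220,242,246),(196,262,228,295),(185,206,204,226)]).items():
    for b in bx: lampcap(n,b,0)
# dark spot
for n,b in dict(scene=(355,250,375,264),top=(302,180,316,192)).items():
    im=S[n]["pixels"].astype(float)[b[1]:b[3],b[0]:b[2]];w=np.clip(70-im[...,1],0,None);v,u=np.mgrid[b[1]:b[3],b[0]:b[2]]
    uv=((u*w).sum()/w.sum(),(v*w).sum()/w.sum());print(n,"spot",uv,ray(S[n],uv,70))
# docked lamp dark centre
for n,b in dict(scene=(370,174,386,186),top=(219,224,231,235)).items():
    im=S[n]["pixels"].astype(float)[b[1]:b[3],b[0]:b[2]];w=np.clip(90-im[...,0],0,None);v,u=np.mgrid[b[1]:b[3],b[0]:b[2]]
    uv=((u*w).sum()/w.sum(),(v*w).sum()/w.sum());print(n,"lamp hole",uv,ray(S[n],uv,130))
# cup
for n,b in dict(scene=(238,286,268,312),top=(400,198,428,226)).items():
    W=cloud(S[n])[b[1]:b[3],b[0]:b[2]].reshape(-1,3);q=W[(W[:,2]>83)&(W[:,2]<95)];print(n,"cup rim",circ(q[:,:2]),len(q),q[:,2].mean())
    W2=cloud(S[n]); 
# plate
for n,b in dict(scene=(215,286,295,352),top=(380,190,440,248)).items():
    W=cloud(S[n])[b[1]:b[3],b[0]:b[2]].reshape(-1,3);q=W[(W[:,2]>8)&(W[:,2]<17)]
    r=cv2.minAreaRect(q[:,:2].astype(np.float32));print(n,"plate",r)
for n,b in dict(scene=(350,195,402,240),top=(208,212,252,258)).items():
    W=cloud(S[n])[b[1]:b[3],b[0]:b[2]].reshape(-1,3);q=W[(W[:,2]>41)&(W[:,2]<49)]
    r=cv2.minAreaRect(q[:,:2].astype(np.float32));print(n,"dock",r)
im=np.hstack([cv2.resize(S[n]["pixels"][y-30:y+30,x-40:x+40],(400,300),interpolation=cv2.INTER_NEAREST) for n,x,y in(("scene",252,302),("top",413,212))])
cv2.imwrite("pics/cup.png",im[...,::-1])
```

```text
scene (366, 172, 390, 215) 80 zpct [34.9 69.  92.3 99.1] xy med [514.6 217.1]
   captop mean [517.4 220.7  94. ] 14
   pixel bounds 371 382 192 213
scene (340, 144, 365, 207) 303 zpct [ 24.7  97.2 155.5 158.1] xy med [409.6 248. ]
   captop mean [401.8 256.3 155.2] 52
   pixel bounds 345 359 147 199
scene (406, 184, 422, 222) 125 zpct [ 6.7 44.3 81.2 85.7] xy med [561.4 308.8]
   captop mean [558.4 312.5  81.6] 24
   pixel bounds 408 418 188 217
top (214, 220, 242, 246) 38 zpct [19.7 42.6 66.  74.8] xy med [501.3 217. ]
   captop mean [500.9 220.9  66. ] 13
   pixel bounds 226 236 231 242
top (196, 262, 228, 295) 96 zpct [  7.9  82.9 143.2 152.5] xy med [396.1 243.7]
   captop mean [395.1 245.3 147.9] 13
   pixel bounds 207 224 270 288
top (185, 206, 204, 226) 19 zpct [ 5.9 26.8 37.9 46.7] xy med [548.9 310.2]
   captop mean [548.3 312.3  39. ] 5
   pixel bounds 193 201 219 223
scene spot (np.float64(364.45454545454544), np.float64(258.1363636363636)) [636.7  37.6  70. ]
top spot (np.float64(308.3454545454546), np.float64(183.61212121212122)) [639.2  33.8  70. ]
scene lamp hole (np.float64(377.839863713799), np.float64(183.00340715502554)) [519.6 215.3 130. ]
top lamp hole (np.float64(223.80397727272728), np.float64(229.0497159090909)) [510.7 226.2 130. ]
scene cup rim (array([ 574. , -221.2]), np.float64(20.65922549505425)) 169 87.15380089420545
top cup rim (array([ 570.3, -220. ]), np.float64(20.50224595105016)) 89 87.40280893302477
scene plate ((574.08984375, -220.96681213378906), (101.53775787353516, 105.80580139160156), 81.16915893554688)
top plate ((572.3768310546875, -223.91848754882812), (140.6964874267578, 151.84866333007812), 88.01611328125)
scene dock ((513.1806640625, 226.41983032226562), (82.27519989013672, 86.7979965209961), 4.836884498596191)
top dock ((509.5782165527344, 227.3601531982422), (81.27664947509766, 80.54773712158203), 4.800396919250488)
```

View pics/cup.png

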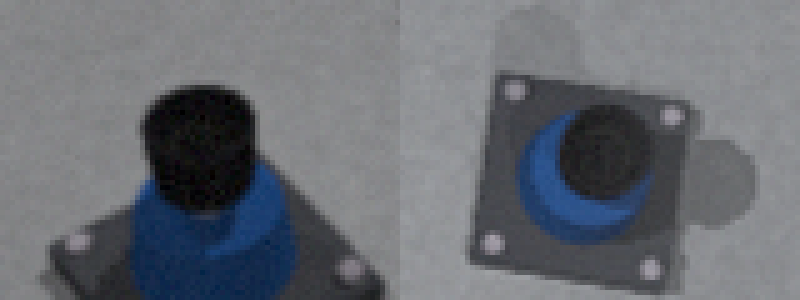

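Cup (dark mouth) is at about (572,-221), with the rim at the expected 88 mm. The docked lamp's top agrees with 130 mm; the free-standing ones measure about 157 and 85 mm, so the docked one is meant. The egg is at (637.5,35) and the strip is turned about 13°. Next I go above the egg and check with the wrist camera.

Emit:
{"op": "drive_tool", "data": {"offset": [[0.02,-0.03,0],[0.06,-0.08,0],[0.09,-0.13,0],[0.12,-0.175,0],[0.15,-0.22,0],[0.18,-0.265,0],[0.21,-0.31,0],[0.24,-0.355,0],[0.27,-0.4,0],[0.3,-0.44,0],[0.33,-0.48,0],[0.355,-0.515,0],[0.375,-0.545,0],[0.391,-0.566,0],[0.391,-0.566,0],[0.391,-0.566,0]], "delta_rot": [[0,0,0],[0,0,3],[0,0,6],[0,0,9],[0,0,12],[0,0,15],[0,0,18],[0,0,21],[0,0,24],[0,0,27],[0,0,30],[0,0,33],[0,0,35.2],[0,0,35.2],[0,0,35.2],[0,0,35.2]], "hand": 0.094}}

```text
t: 2.1
tcp_pos: [636.7, 36.2, 205.0]
eef_rot: [-0.001, -0.113, 0.994, 0.0]
force: [-0.6, -0.2, -0.0]
opening: 94.3
```

```bash
cat > w.py <<'E'
import sys
from h import *
from workcell import get_state,snapshot
np.set_printoptions(precision=2,suppress=True)
def shot(cam,tag):
    s=snapshot(cam);pickle.dump(s,open(tag+".pkl","wb"));cv2.imwrite(f"pics/{tag}.png",s["pixels"][...,::-1]);return s
def ray(s,uv,z):
    V=s["view"];K=s["camera_matrix"];R=V[:3,:3];o=-R.T@V[:3,3]
    d=R.T@np.linalg.inv(K)@np.array([*uv,1.]);return o+d*(z-o[2])/d[2]
def stat():
    g=get_state();R=cv2.Rodrigues
    from scipy.spatial.transform import Rotation as Q
    q=g["eef_rot"];M=Q.from_quat([q[1],q[2],q[3],q[0]]).as_matrix()
    print("t",g["t"],"tcp",g["tcp_pos"],"z",M[:,2],"yaw_y",np.degrees(np.arctan2(M[1,1],M[0,1])),"F",g["force"],"T",g["ft_torque"],"op",g["opening"],"j",g["joints"]);return g
if __name__=="__main__":
    stat()
    if len(sys.argv)>2: s=shot(sys.argv[1],sys.argv[2]);print(s["view"])
E
python3 w.py wrist w1
```

```text
t 2.1 tcp [636.73  36.17 204.97] z [-0.  0. -1.] yaw_y 102.9419035594427 F [-0.55 -0.25 -0.05] T [ 0.08 -0.02 -0.03] op 94.27961502808729 j [-0.12  0.22  1.59  0.    1.33 -1.92]
[[  -0.22    0.97    0.    108.17]
 [   0.95    0.22    0.23 -636.61]
 [   0.23    0.05   -0.97  241.35]
 [   0.      0.      0.      1.  ]]
```

View pics/w1.png

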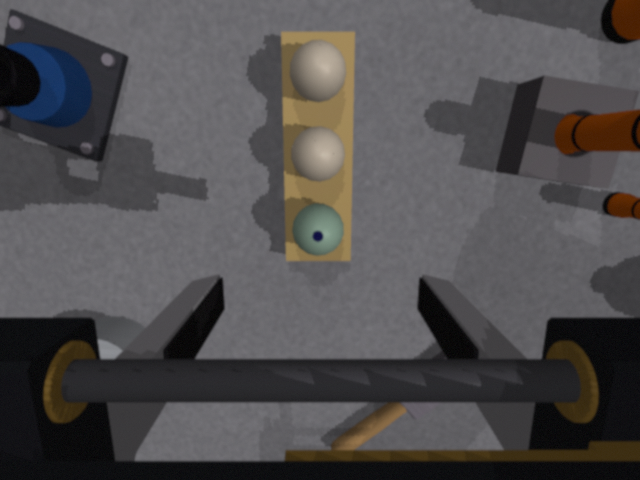

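Wrist view: the spot is at (318,236), and the strip is centred and aligned with the jaws.

Run:
```python
from w import *
s=pickle.load(open("w1.pkl","rb"));b=(308,228,328,246)
im=s["pixels"].astype(float)[b[1]:b[3],b[0]:b[2]];w=np.clip(60-im[...,1],0,None);v,u=np.mgrid[b[1]:b[3],b[0]:b[2]]
uv=((u*w).sum()/w.sum(),(v*w).sum()/w.sum());print(uv,ray(s,uv,70))
W=cloud(s);P=W[200:260,288:350].reshape(-1,3);print(np.nanmax(P[:,2]));q=P[P[:,2]>50]
from scipy.optimize import least_squares
f=lambda x:(np.sqrt(((q[:,0]-x[0])/23)**2+((q[:,1]-x[1])/23)**2+((q[:,2]-42)/28)**2)-1)*25
r=least_squares(f,[637,35],loss="soft_l1");print(r.x,np.abs(r.fun).mean(),len(q))
g=W[30:262,278:356].reshape(-1,3);g=g[(g[:,2]>17)&(g[:,2]<27)];print(cv2.minAreaRect(g[:,:2].astype(np.float32)))
```

```text
(np.float64(317.31561140647653), np.float64(235.82600289995167)) [640.04  33.51  70.  ]
71.52616410652344
[639.91  33.56] 0.42151993403052423 1926
((576.6380615234375, 18.993804931640625), (200.00633239746094, 62.180118560791016), 12.925095558166504)
```

Emit:
{"op": "drive_tool", "data": {"offset": [[0.0025,-0.002,-0.02],[0.0025,-0.002,-0.05],[0.0025,-0.002,-0.08],[0.0025,-0.002,-0.11],[0.0025,-0.002,-0.135],[0.0025,-0.002,-0.155],[0.0025,-0.002,-0.17],[0.0025,-0.002,-0.178],[0.0025,-0.002,-0.178],[0.0025,-0.002,-0.178]], "delta_rot": [[0,0,0],[0,0,0],[0,0,0],[0,0,0],[0,0,0],[0,0,0],[0,0,0],[0,0,0],[0,0,0],[0,0,0]]}}

```text
t: 3.4
tcp_pos: [640.7, 33.4, 28.4]
eef_rot: [0.001, -0.113, 0.994, -0.0]
force: [-0.2, 1.8, 0.6]
opening: 94.3
```

Emit:
{"op": "drive_tool", "data": {"offset": [[0,0,0],[0,0,0],[0,0,0],[0,0,0],[0,0,0],[0,0,0],[0,0,0],[0,0,0]], "delta_rot": [[0,0,0],[0,0,0],[0,0,0],[0,0,0],[0,0,0],[0,0,0],[0,0,0],[0,0,0]], "hand": 0.03, "newtons": 12}}

```text
t: 4.4
tcp_pos: [639.8, 34.1, 27.5]
eef_rot: [-0.0, -0.113, 0.994, 0.0]
force: [-1.5, 3.6, 2.3]
opening: 45.2
```

```bash
python3 w.py wrist w2
```

```text
t 4.4 tcp [639.76  34.07  27.49] z [-0.  0. -1.] yaw_y 102.92368861194204 F [-1.5   3.61  2.31] T [0.87 0.23 0.01] op 45.21566137433029 j [-0.12  0.43  1.68  0.    1.04 -1.92]
[[  -0.22    0.97    0.    110.8 ]
 [   0.95    0.22    0.23 -597.42]
 [   0.23    0.05   -0.97   67.7 ]
 [   0.      0.      0.      1.  ]]
```

View pics/w2.png

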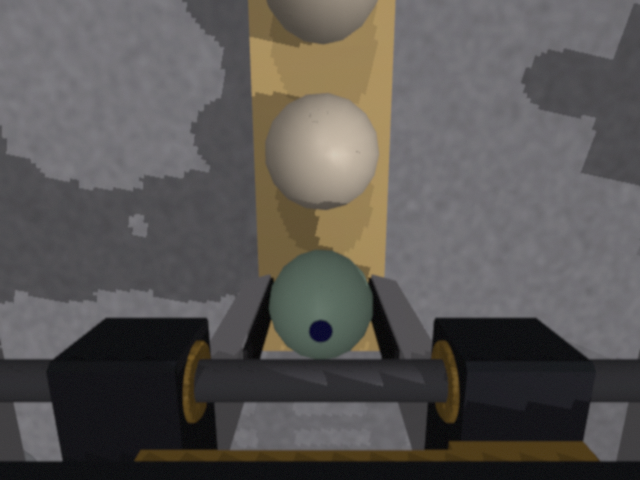

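Spot at (320,331) between the pads; the opening of 45.2 mm fits the egg. Lifting.

Emit:
{"op": "drive_tool", "data": {"offset": [[0,0,0.005],[0,0,0.015],[0,0,0.03],[0,0,0.055],[0,0,0.085],[0,0,0.115],[0,0,0.135],[0,0,0.14],[0,0,0.14]], "delta_rot": [[0,0,0],[0,0,0],[0,0,0],[0,0,0],[0,0,0],[0,0,0],[0,0,0],[0,0,0],[0,0,0]]}}

```text
t: 5.58
tcp_pos: [639.6, 33.5, 167.0]
eef_rot: [-0.0, -0.113, 0.994, 0.0]
force: [-0.9, -0.2, -1.1]
opening: 45.3
```

Emit:
{"op": "drive_tool", "data": {"offset": [[-0.003,-0.01,0],[-0.01,-0.03,0],[-0.017,-0.06,0],[-0.025,-0.09,0],[-0.033,-0.12,0],[-0.041,-0.15,0],[-0.049,-0.18,0],[-0.056,-0.21,0],[-0.063,-0.235,0],[-0.067,-0.25,0],[-0.068,-0.255,0],[-0.068,-0.255,0],[-0.068,-0.255,0]], "delta_rot": [[0,0,-1],[0,0,-3],[0,0,-6],[0,0,-9],[0,0,-12],[0,0,-15],[0,0,-18],[0,0,-21],[0,0,-24],[0,0,-25],[0,0,-25],[0,0,-25],[0,0,-25]]}}

```text
t: 7.2
tcp_pos: [572.1, -220.8, 167.4]
eef_rot: [-0.0, 0.105, 0.995, 0.0]
force: [-1.0, -1.0, 0.1]
opening: 45.2
```

```bash
python3 w.py wrist w3
python3 - <<'E'
from w import *
shot("scene","s3");shot("top","t3")
a=cv2.imread("pics/s3.png")[220:370,170:370];b=cv2.imread("pics/t3.png")[140:290,320:520]
cv2.imwrite("pics/c3.png",np.hstack([cv2.resize(x,(400,300),interpolation=cv2.INTER_CUBIC) for x in(a,b)]))
E
```

```text
t 7.2 tcp [ 572.05 -220.79  167.39] z [-0.  0. -1.] yaw_y 77.98159671568267 F [-0.96 -0.98  0.11] T [-0.   -0.03  0.  ] op 45.199477524469046 j [-0.55  0.2   1.69  0.    1.26 -1.91]
[[   0.21    0.98   -0.     97.09]
 [   0.95   -0.2     0.23 -605.47]
 [   0.23   -0.05   -0.97  209.52]
 [   0.      0.      0.      1.  ]]
```

View pics/w3.png

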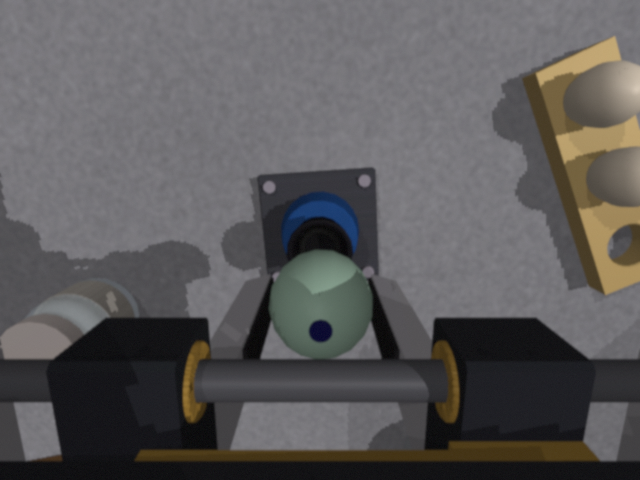

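View pics/c3.png

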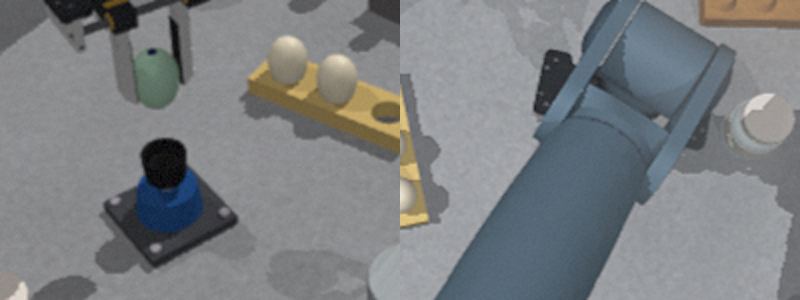

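The egg is held upright and unmoved in the grip (spot still at (320,331)), and the holder plate is visible at (318,222). I'll measure holder and egg with the wrist camera.

Run:
```python
from w import *
from scipy.optimize import least_squares
s=pickle.load(open("w3.pkl","rb"));W=cloud(s);b=(310,322,332,340)
im=s["pixels"].astype(float)[b[1]:b[3],b[0]:b[2]];w=np.clip(50-im[...,1],0,None);v,u=np.mgrid[b[1]:b[3],b[0]:b[2]]
uv=((u*w).sum()/w.sum(),(v*w).sum()/w.sum());d=W[round(uv[1]),round(uv[0])];print("spot",uv,d,ray(s,uv,d[2]))
hs=cv2.cvtColor(s["pixels"],cv2.COLOR_RGB2HSV)
# screws
for (x,y) in((269,187),(364,181),(276,277),(369,272)):
    a=s["pixels"].astype(float)[y-9:y+10,x-9:x+10].min(-1);w=np.clip(a-120,0,None)
    v,u=np.mgrid[y-9:y+10,x-9:x+10]
    if w.sum()>0:
        uv=((u*w).sum()/w.sum(),(v*w).sum()/w.sum());print("screw",uv,ray(s,uv,12.5),W[int(round(uv[1])),int(round(uv[0]))])
# plate edges
P=W[160:290,250:385].reshape(-1,3);q=P[(P[:,2]>8)&(P[:,2]<16)&(abs(P[:,0]-572)<70)];print("plate",cv2.minAreaRect(q[:,:2].astype(np.float32)),len(q))
# pedestal cone fit z 14..44
q=P[(P[:,2]>16)&(P[:,2]<42)&(np.hypot(P[:,0]-572,P[:,1]+221)<45)]
f=lambda x:np.hypot(q[:,0]-x[0],q[:,1]-x[1])-(34-(q[:,2]-12)/33*4)
r=least_squares(f,[572,-221],loss="soft_l1");print("cone",r.x,np.abs(r.fun).mean(),len(q))
q=P[(P[:,2]>82)&(P[:,2]<94)];print("rim",circ(q[:,:2]),len(q),q[:,2].mean())
q=P[(P[:,2]>50)&(P[:,2]<94)&(np.hypot(P[:,0]-572,P[:,1]+221)<35)]; print(np.histogram(q[:,2],8))
# same for scene s3
s=pickle.load(open("s3.pkl","rb"));W=cloud(s);P=W[280:350,215:300].reshape(-1,3)
q=P[(P[:,2]>16)&(P[:,2]<42)&(np.hypot(P[:,0]-572,P[:,1]+221)<45)]
r=least_squares(f,[572,-221],loss="soft_l1");print("cone scene",r.x,np.abs(r.fun).mean(),len(q))
```

```text
spot (np.float64(320.2458989767744), np.float64(330.68133831411404)) [ 572.4  -221.15  210.08] [ 572.29 -221.04  210.08]
screw (np.float64(269.2), np.float64(186.67)) [ 528.65 -255.96   12.5 ] [ 528.74 -255.86   14.74]
screw (np.float64(364.3492063492063), np.float64(180.21428571428572)) [ 540.05 -176.45   12.5 ] [ 539.46 -177.04   16.12]
plate ((573.08642578125, -222.09007263183594), (100.16473388671875, 99.05015563964844), 81.74191284179688) 6282
cone [ 574.06 -222.23] 0.1765557751530839 642
rim (array([ 572.92, -221.91]), np.float64(20.311727412985633)) 677 86.83826013093528
(array([263, 330,  93,  95, 390,  50,  49, 634]), array([58.36, 62.21, 66.05, 69.89, 73.73, 77.57, 81.42, 85.26, 89.1 ]))
cone scene [ 572.5  -219.91] 1.1326435355920408 359
```

The wrist view puts the cup axis about (+1,-1) mm from the egg axis. Correcting and lowering.

Emit:
{"op": "drive_tool", "data": {"offset": [[0.001,-0.001,-0.01],[0.001,-0.001,-0.025],[0.001,-0.001,-0.04],[0.001,-0.001,-0.052],[0.001,-0.001,-0.06],[0.001,-0.001,-0.066],[0.001,-0.001,-0.07],[0.001,-0.001,-0.072],[0.001,-0.001,-0.072]], "delta_rot": [[0,0,0],[0,0,0],[0,0,0],[0,0,0],[0,0,0],[0,0,0],[0,0,0],[0,0,0],[0,0,0]]}}

```text
t: 8.48
tcp_pos: [573.1, -222.5, 95.7]
eef_rot: [0.0, 0.105, 0.994, -0.0]
force: [-0.2, -0.5, -1.2]
opening: 45.2
```

Emit:
{"op": "drive_tool", "data": {"offset": [[0,0,-0.001],[0,0,-0.0015],[0,0,-0.0015]], "delta_rot": [[0,0,0],[0,0,0],[0,0,0]]}}

```text
t: 8.85
tcp_pos: [573.2, -222.5, 94.3]
eef_rot: [0.0, 0.105, 0.994, 0.0]
force: [0.4, 1.3, 0.1]
opening: 45.6
```

```bash
python3 w.py wrist w4
python3 - <<'E'
from w import *
shot("scene","s4")
a=cv2.imread("pics/s4.png")[230:350,180:340]
cv2.imwrite("pics/c4.png",np.hstack([cv2.resize(x,(400,300),interpolation=cv2.INTER_CUBIC) for x in(a,cv2.imread("pics/w4.png"))]))
E
```

```text
t 8.85 tcp [ 573.21 -222.45   94.28] z [ 0. -0. -1.] yaw_y 77.92376171893545 F [0.41 1.28 0.1 ] T [ 0.27 -0.12 -0.02] op 45.55642353272833 j [-0.55  0.28  1.73  0.    1.13 -1.91]
[[   0.21    0.98   -0.     97.86]
 [   0.95   -0.2     0.24 -589.77]
 [   0.23   -0.05   -0.97  137.56]
 [   0.      0.      0.      1.  ]]
```

View pics/c4.png

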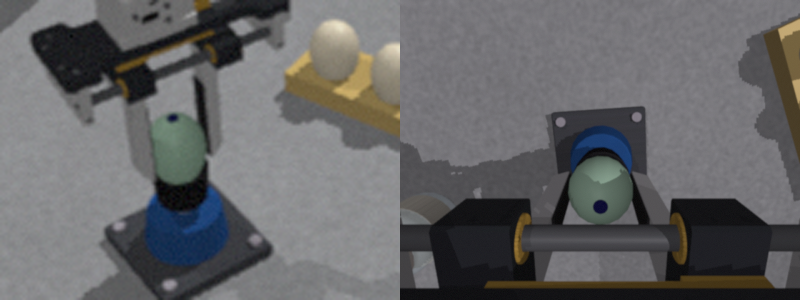

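Egg is in the cup mouth. A slight +y reaction says the egg is a touch too far to -y, so I'll ease over and down.

Emit:
{"op": "drive_tool", "data": {"offset": [[0,0.0005,-0.0005],[0,0.0008,-0.001],[0,0.0008,-0.001]], "delta_rot": [[0,0,0],[0,0,0],[0,0,0]]}}

```text
t: 9.32
tcp_pos: [573.1, -222.0, 93.1]
eef_rot: [0.0, 0.105, 0.994, -0.0]
force: [1.6, -0.3, 1.2]
opening: 45.3
```

```bash
python3 w.py
```

```text
t 9.325 tcp [ 573.14 -221.96   93.14] z [ 0. -0. -1.] yaw_y 77.92361004963031 F [ 1.56 -0.25  1.22] T [-0.01 -0.26 -0.  ] op 45.305285467939854 j [-0.55  0.29  1.73 -0.    1.13 -1.91]
```

Vertical support is felt, so the egg is seated. Opening in stages.

Emit:
{"op": "drive_tool", "data": {"offset": [[0,0,0],[0,0,0],[0,0,0],[0,0,0]], "delta_rot": [[0,0,0],[0,0,0],[0,0,0],[0,0,0]], "hand": 0.05}}

```text
t: 9.82
tcp_pos: [572.8, -221.7, 92.8]
eef_rot: [-0.0, 0.105, 0.994, 0.0]
force: [0.4, 0.1, 0.7]
opening: 49.9
```

Emit:
{"op": "drive_tool", "data": {"offset": [[0,0,0],[0,0,0],[0,0,0],[0,0,0],[0,0,0],[0,0,0]], "delta_rot": [[0,0,0],[0,0,0],[0,0,0],[0,0,0],[0,0,0],[0,0,0]], "hand": 0.09}}

```text
t: 10.58
tcp_pos: [572.9, -221.7, 93.0]
eef_rot: [-0.0, 0.105, 0.994, 0.0]
force: [0.6, 0.3, -0.7]
opening: 90.1
```

Emit:
{"op": "drive_tool", "data": {"offset": [[0,0,0.005],[0,0,0.02],[0,0,0.045],[0,0,0.08],[0,0,0.11],[0,0,0.13],[0,0,0.135],[0,0,0.135],[0,0,0.135]], "delta_rot": [[0,0,0],[0,0,0],[0,0,0],[0,0,0],[0,0,0],[0,0,0],[0,0,0],[0,0,0],[0,0,0]]}}

```text
t: 11.7
tcp_pos: [572.2, -221.3, 226.3]
eef_rot: [-0.001, 0.105, 0.994, 0.001]
force: [-0.8, 0.3, 0.7]
opening: 90.0
```

```bash
python3 w.py wrist w5
python3 - <<'E'
from w import *
s=shot("scene","s5")
a=cv2.imread("pics/s5.png")[230:350,180:340]
cv2.imwrite("pics/c5.png",np.hstack([cv2.resize(x,(400,300),interpolation=cv2.INTER_CUBIC) for x in(a,cv2.imread("pics/w5.png"))]))
E
```

```text
t 11.7 tcp [ 572.23 -221.31  226.34] z [-0.  0. -1.] yaw_y 77.92441489710954 F [-0.85  0.34  0.68] T [ 0.02 -0.   -0.01] op 89.98471310656475 j [-0.55  0.15  1.63 -0.    1.37 -1.91]
[[   0.21    0.98    0.     96.77]
 [   0.95   -0.2     0.23 -619.53]
 [   0.23   -0.05   -0.97  268.34]
 [   0.      0.      0.      1.  ]]
```

View pics/c5.png

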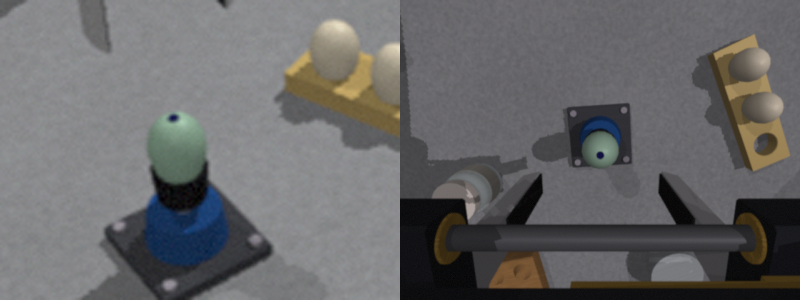

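Egg stands upright in the cup, spot up. I'll measure the spot, then plan the lamp.

Run:
```python
from w import *
from scipy.optimize import least_squares
s=pickle.load(open("w5.pkl","rb"));W=cloud(s);cx,cy=320,247
b=(310,238,332,258)
im=s["pixels"].astype(float)[b[1]:b[3],b[0]:b[2]];w=np.clip(50-im[...,1],0,None);v,u=np.mgrid[b[1]:b[3],b[0]:b[2]]
uv=((u*w).sum()/w.sum(),(v*w).sum()/w.sum());d=W[round(uv[1]),round(uv[0])];print("spot",uv,d,ray(s,uv,136))
P=W[205:275,285:355].reshape(-1,3);q=P[(P[:,2]>100)];print(np.nanmax(q[:,2]))
f=lambda x:(np.sqrt(((q[:,0]-x[0])/23)**2+((q[:,1]-x[1])/23)**2+((q[:,2]-x[2])/np.where(q[:,2]>x[2],28,36))**2)-1)*25
r=least_squares(f,[572,-221,108],loss="soft_l1");print("egg",r.x,np.abs(r.fun).mean(),len(q))
P=W[150:280,260:385].reshape(-1,3);q=P[(P[:,2]>8)&(P[:,2]<16)&(np.hypot(P[:,0]-572,P[:,1]+221)<75)];print("plate",cv2.minAreaRect(q[:,:2].astype(np.float32)))
```

```text
spot (np.float64(319.808830022075), np.float64(248.08565121412803)) [ 573.72 -222.06  136.34] [ 573.83 -222.23  136.  ]
138.72307731831742
egg [ 573.73 -222.16  108.47] 0.38128160187102966 2774
plate ((573.4671630859375, -222.14854431152344), (100.13459014892578, 100.00590515136719), 81.80876922607422)
```

Emit:
{"op": "drive_tool", "data": {"offset": [[-0.003,0.02,0],[-0.008,0.055,0],[-0.014,0.1,0],[-0.02,0.145,0],[-0.026,0.19,0],[-0.032,0.235,0],[-0.038,0.28,0],[-0.044,0.325,0],[-0.05,0.37,0],[-0.055,0.41,0],[-0.059,0.435,0],[-0.061,0.447,0],[-0.061,0.447,0],[-0.061,0.447,0]], "delta_rot": [[0,0,0],[0,0,0],[0,0,0],[0,0,0],[0,0,0],[0,0,0],[0,0,0],[0,0,0],[0,0,0],[0,0,0],[0,0,0],[0,0,0],[0,0,0],[0,0,0]]}}

```text
t: 13.55
tcp_pos: [511.9, 224.7, 227.9]
eef_rot: [-0.0, 0.106, 0.994, -0.0]
force: [-0.3, 0.1, -0.8]
opening: 90.0
```

```bash
python3 w.py wrist w6
```

```text
t 13.55 tcp [511.95 224.65 227.9 ] z [-0. -0. -1.] yaw_y 77.87848569589313 F [-0.3   0.13 -0.79] T [-0.02  0.03 -0.01] op 89.96949206805725 j [ 0.21  0.01  1.77 -0.    1.36 -1.15]
[[   0.21    0.98   -0.   -326.82]
 [   0.95   -0.2     0.24 -471.95]
 [   0.23   -0.05   -0.97  304.22]
 [   0.      0.      0.      1.  ]]
```

View pics/w6.png

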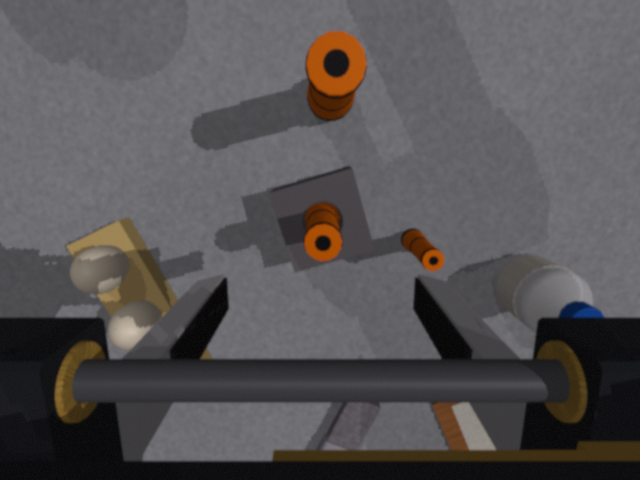

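Docked lamp at (323,242), big lamp at (336,63), small lamp at (433,260). The docked one is meant; measuring its diameter and axis.

Run:
```python
from w import *
s=pickle.load(open("w6.pkl","rb"));W=cloud(s)
for nm,(x,y) in dict(dock=(323,242),big=(336,63),small=(433,260)).items():
    P=W[max(0,y-40):y+40,x-40:x+40].reshape(-1,3);zm=np.nanpercentile(P[:,2],99.5) if nm!="dock" else np.nanmax(W[y-20:y+20,x-20:x+20,2])
    q=P[P[:,2]>zm-6];c,r=cv2.minEnclosingCircle(q[:,:2].astype(np.float32));print(nm,zm,c,r,len(q),np.median(q[:,2]))
im=s["pixels"].astype(float)[234:252,313:334];w=np.clip(80-im[...,0],0,None);v,u=np.mgrid[234:252,313:334]
uv=((u*w).sum()/w.sum(),(v*w).sum()/w.sum());print(uv,ray(s,uv,130))
P=W[160:275,260:375].reshape(-1,3);q=P[(P[:,2]>41)&(P[:,2]<49)];print("dock",cv2.minAreaRect(q[:,:2].astype(np.float32)))
cv2.imwrite("pics/c6.png",cv2.resize(s["pixels"][190:290,260:460],(800,400),interpolation=cv2.INTER_CUBIC)[...,::-1])
```

```text
dock 131.55406748825507 (511.58624267578125, 226.12559509277344) 14.066950798034668 1120 129.2439224520822
big 157.26586308096157 (400.9718017578125, 257.6625061035156) 18.280620574951172 3074 155.3670618064747
small 258.4467970006205 (516.155517578125, 275.8063659667969) 5.99900484085083 189 255.83698408856642
(np.float64(322.5658131176999), np.float64(242.7788634321653)) [512.13 225.97 130.  ]
dock ((512.0934448242188, 225.8932647705078), (80.48587799072266, 80.20354461669922), 4.457761287689209)
```

View pics/c6.png

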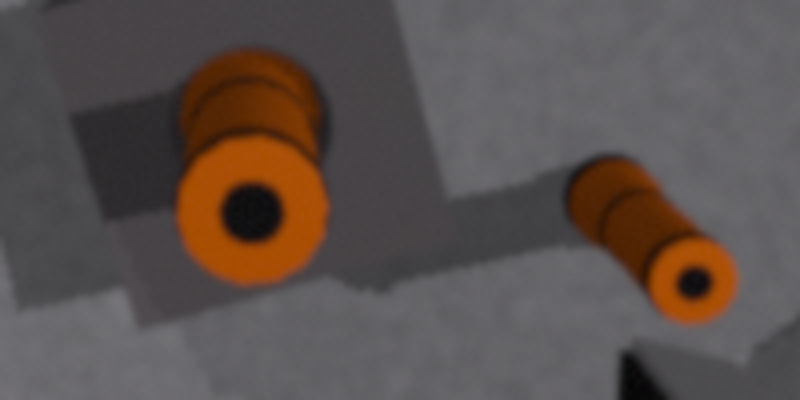

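It matches: 28.1 mm diameter, top at 130 mm. Descending and gripping it about 80 mm above the mouth.

Emit:
{"op": "drive_tool", "data": {"offset": [[0,0.001,-0.015],[0,0.001,-0.04],[0,0.001,-0.065],[0,0.001,-0.09],[0,0.001,-0.115],[0,0.001,-0.135],[0,0.001,-0.15],[0,0.001,-0.157],[0,0.001,-0.157],[0,0.001,-0.157]], "delta_rot": [[0,0,0],[0,0,0],[0,0,0],[0,0,0],[0,0,0],[0,0,0],[0,0,0],[0,0,0],[0,0,0],[0,0,0]], "hand": 0.07}}

```text
t: 14.85
tcp_pos: [512.5, 226.4, 71.7]
eef_rot: [0.001, 0.105, 0.994, 0.0]
force: [0.5, 0.4, 0.7]
opening: 69.6
```

Emit:
{"op": "drive_tool", "data": {"offset": [[0,0,0],[0,0,0],[0,0,0],[0,0,0],[0,0,0],[0,0,0],[0,0,0],[0,0,0]], "delta_rot": [[0,0,0],[0,0,0],[0,0,0],[0,0,0],[0,0,0],[0,0,0],[0,0,0],[0,0,0]], "hand": 0.01, "newtons": 35}}

```text
t: 15.85
tcp_pos: [511.9, 226.3, 71.0]
eef_rot: [0.0, 0.105, 0.994, 0.0]
force: [-0.3, -0.8, -0.3]
opening: 27.2
```

```bash
python3 w.py wrist w7
```

```text
t 15.85 tcp [511.91 226.31  70.98] z [ 0.  0. -1.] yaw_y 77.92364163438293 F [-0.32 -0.83 -0.29] T [ 0.05  0.04 -0.04] op 27.21980788035789 j [ 0.21  0.2   1.88  0.    1.06 -1.15]
[[   0.21    0.98   -0.   -328.18]
 [   0.95   -0.2     0.24 -434.93]
 [   0.23   -0.05   -0.97  151.61]
 [   0.      0.      0.      1.  ]]
```

View pics/w7.png

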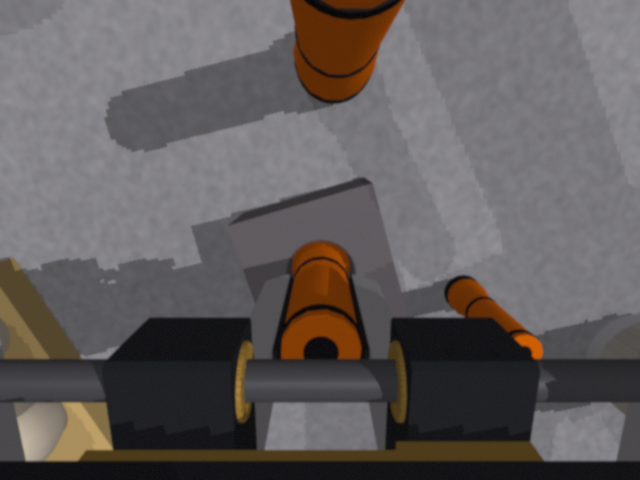

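Emit:
{"op": "drive_tool", "data": {"offset": [[0,0,0.005],[0,0,0.015],[0,0,0.035],[0,0,0.06],[0,0,0.09],[0,0,0.12],[0,0,0.145],[0,0,0.158],[0,0,0.16],[0,0,0.16]], "delta_rot": [[0,0,0],[0,0,0],[0,0,0],[0,0,0],[0,0,0],[0,0,0],[0,0,0],[0,0,0],[0,0,0],[0,0,0]]}}

```text
t: 17.15
tcp_pos: [511.4, 226.2, 230.0]
eef_rot: [-0.001, 0.105, 0.994, -0.0]
force: [0.1, 0.1, -1.8]
opening: 26.8
```

Emit:
{"op": "drive_tool", "data": {"offset": [[0.002,-0.015,0],[0.006,-0.045,0],[0.011,-0.08,0],[0.016,-0.12,0],[0.022,-0.16,0],[0.028,-0.2,0],[0.033,-0.24,0],[0.039,-0.28,0],[0.044,-0.32,0],[0.05,-0.36,0],[0.055,-0.4,0],[0.059,-0.43,0],[0.061,-0.444,0],[0.0617,-0.448,0],[0.0617,-0.448,0],[0.0617,-0.448,0],[0.0617,-0.448,0]], "delta_rot": [[0,0,0],[0,0,0],[0,0,0],[0,0,0],[0,0,0],[0,0,0],[0,0,0],[0,0,0],[0,0,0],[0,0,0],[0,0,0],[0,0,0],[0,0,0],[0,0,0],[0,0,0],[0,0,0],[0,0,0]]}}

```text
t: 19.27
tcp_pos: [573.7, -220.9, 231.1]
eef_rot: [0.0, 0.105, 0.995, 0.0]
force: [0.3, 0.3, -0.7]
opening: 27.2
```

```bash
python3 w.py wrist w8
python3 - <<'E'
from w import *
s=shot("scene","s8")
a=cv2.imread("pics/s8.png")[200:350,160:360]
cv2.imwrite("pics/c8.png",np.hstack([cv2.resize(x,(400,300),interpolation=cv2.INTER_CUBIC) for x in(a,cv2.imread("pics/w8.png"))]))
g=[]
for i in range(5):
    snapshot("scene");g.append(np.r_[get_state()["force"],get_state()["tcp_pos"]])
print(np.mean(g,0),np.std(g,0))
E
```

```text
t 19.275 tcp [ 573.68 -220.94  231.09] z [ 0. -0. -1.] yaw_y 77.9846973887672 F [ 0.33  0.29 -0.73] T [0.04 0.04 0.06] op 27.225400364958574 j [-0.55  0.14  1.63  0.    1.37 -1.91]
[[   0.21    0.98   -0.     96.97]
 [   0.95   -0.2     0.24 -622.01]
 [   0.23   -0.05   -0.97  270.87]
 [   0.      0.      0.      1.  ]]
[  -0.02    0.05   -1.53  573.63 -221.5   231.01] [0.18 0.28 0.54 0.02 0.12 0.03]
```

View pics/c8.png

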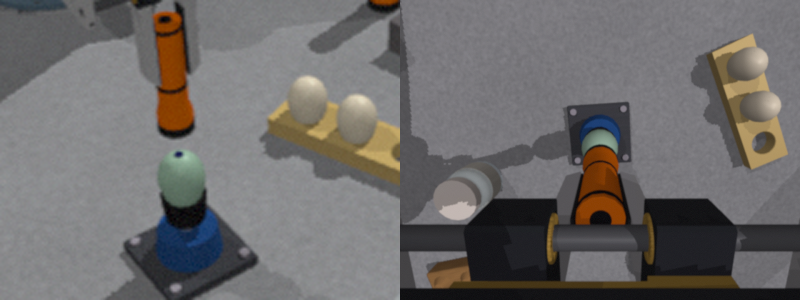

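Lamp hangs upright above the egg: mouth at about (175,125) in the left crop, spot at (179,155). I'll check the offset and tilt of the lamp axis from both cameras.

```bash
cat > lampfit.py <<'E'
from w import *
from scipy.optimize import least_squares
def lamp(s,c=(573.5,-222),mz=170):
    W=cloud(s);h=cv2.cvtColor(s["pixels"],cv2.COLOR_RGB2HSV)
    m=(h[...,0]<14)&(h[...,1]>150)&(np.hypot(W[...,0]-c[0],W[...,1]-c[1])<35)
    m=cv2.erode(m.astype(np.uint8),np.ones((2,2)))>0
    P=W[m];q=P[(P[:,2]>mz+33)&(P[:,2]<mz+116)]
    f=lambda x:np.hypot(q[:,0]-x[0]-x[2]*(q[:,2]-mz),q[:,1]-x[1]-x[3]*(q[:,2]-mz))-14
    r=least_squares(f,[*c,0,0],loss="soft_l1",f_scale=.5)
    f0=lambda x:np.hypot(q[:,0]-x[0],q[:,1]-x[1])-14
    r0=least_squares(f0,c,loss="soft_l1",f_scale=.5)
    k=P[(P[:,2]>mz+5)&(P[:,2]<mz+20)];fk=lambda x:np.hypot(k[:,0]-x[0],k[:,1]-x[1])-17
    rk=least_squares(fk,c,loss="soft_l1",f_scale=.5)
    print(" lamp at mouth",r.x[:2],"tilt deg",np.degrees(r.x[2:]),"untilted",r0.x,np.abs(r.fun).mean(),len(q),"collar",rk.x,len(k))
def egg(s,c=(573.5,-222),zt=136,box=None):
    W=cloud(s);h=cv2.cvtColor(s["pixels"],cv2.COLOR_RGB2HSV)
    m=(np.hypot(W[...,0]-c[0],W[...,1]-c[1])<30)&(W[...,2]>zt-42)&(W[...,2]<zt-2)&(h[...,0]>30)&(h[...,0]<100)&(h[...,1]>30)&(h[...,2]>50)
    q=W[cv2.erode(m.astype(np.uint8),np.ones((3,3)))>0]
    f=lambda x:(np.sqrt(((q[:,0]-x[0])/23)**2+((q[:,1]-x[1])/23)**2+((q[:,2]-x[2])/np.where(q[:,2]>x[2],28,36))**2)-1)*25
    r=least_squares(f,[*c,zt-28],loss="soft_l1",f_scale=.5);print(" egg",r.x,"top",r.x[2]+28,np.abs(r.fun).mean(),len(q))
E
python3 - <<'E'
from lampfit import *
for n in("w8","s8"):
    s=pickle.load(open(n+".pkl","rb"));print(n);lamp(s);egg(s)
s=pickle.load(open("s5.pkl","rb"));print("s5");egg(s)
s=pickle.load(open("s8.pkl","rb"));print(proj(s,(573.7,-222.2,136)),proj(s,(573.7,-222.2,170)))
E
```

```text
w8
 lamp at mouth [ 574.15 -221.2 ] tilt deg [0.07 0.01] untilted [ 574.24 -221.19] 0.2055111601279768 2579 collar [ 574.24 -221.28] 140
 egg [ 573.84 -222.19  108.48] top 136.47841764418018 0.34520993026854 1092
s8
 lamp at mouth [ 573.39 -221.27] tilt deg [-0.5   1.34] untilted [ 572.65 -219.3 ] 0.7989130423954125 36 collar [ 571.84 -219.04] 3
 egg [ 572.47 -219.84  110.07] top 138.07298429832568 1.1281041227037054 308
s5
 egg [ 572.28 -219.87  110.2 ] top 138.20458828480147 1.2106963330923073 299
[249.02 278.56] [247.42 264.65]
```

Emit:
{"op": "drive_tool", "data": {"offset": [[-0.0003,-0.0006,-0.005],[-0.0003,-0.0006,-0.012],[-0.0003,-0.0006,-0.019],[-0.0003,-0.0006,-0.025],[-0.0003,-0.0006,-0.029],[-0.0003,-0.0006,-0.031],[-0.0003,-0.0006,-0.032],[-0.0003,-0.0006,-0.032],[-0.0003,-0.0006,-0.032]], "delta_rot": [[0,0,0],[0,0,0],[0,0,0],[0,0,0],[0,0,0],[0,0,0],[0,0,0],[0,0,0],[0,0,0]]}}

```text
t: 20.75
tcp_pos: [573.4, -222.4, 199.2]
eef_rot: [0.0, 0.105, 0.994, -0.0]
force: [-0.1, 0.5, -0.8]
opening: 27.2
```

```bash
cat > chk.py <<'E'
import sys
from lampfit import *
tag=sys.argv[1];mz=float(sys.argv[2]);zt=float(sys.argv[3])
g=[]
for i in range(4):
    snapshot("scene");x=get_state();g.append(np.r_[x["force"],x["tcp_pos"]])
print(np.mean(g,0),np.std(g,0)[2])
for n in("wrist","scene"):
    s=shot(n,n[0]+tag)
    if n=="wrist": lamp(s,mz=mz)
    egg(s,zt=zt)
    b=cv2.imread(f"pics/{n[0]}{tag}.png")
    globals()[n[0]]=b
cv2.imwrite(f"pics/c{tag}.png",np.hstack([cv2.resize(x,(400,300),interpolation=cv2.INTER_CUBIC) for x in(s_ if 0 else globals()["s"][235:325,190:310],globals()["w"][130:370,160:480])]))
stat()
E
sed -i 's/globals()\[n\[0\]\]=b/D=globals().setdefault("D",{});D[n[0]]=b/; s/s_ if 0 else globals()\["s"\]/D["s"]/; s/globals()\["w"\]/D["w"]/' chk.py
python3 chk.py 9 138 136
```

```text
[  -0.42    0.62   -1.08  573.37 -222.35  199.13] 0.535087985800271
 lamp at mouth [ 573.83 -222.59] tilt deg [0.07 0.02] untilted [ 573.93 -222.57] 0.20420187385736976 2479 collar [ 573.9  -222.66] 112
 egg [ 573.9  -222.19  108.48] top 136.47721210712461 0.3109249052169081 909
 egg [ 572.42 -219.68  109.64] top 137.64173929842156 1.2616370574703872 304
t 21.05 tcp [ 573.3 -222.3  199. ] z [ 0. -0. -1.] yaw_y 77.9241031890869 F [-0.19  0.9  -1.33] T [0.   0.05 0.07] op 27.006340961845137 j [-0.55  0.17  1.66 -0.    1.31 -1.91]
```

View pics/c9.png

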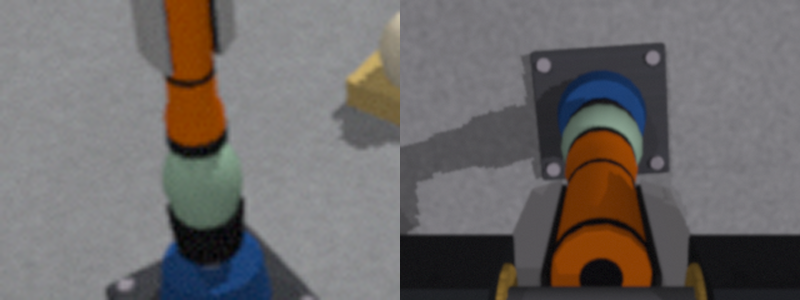

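Lamp and egg axes are within 0.4 mm, with the mouth about 2 mm above the spot. Pressing slowly.

Emit:
{"op": "drive_tool", "data": {"offset": [[0,0.0003,-0.0005],[0,0.0003,-0.001],[0,0.0003,-0.0015],[0,0.0003,-0.002],[0,0.0003,-0.0025],[0,0.0003,-0.003],[0,0.0003,-0.0035],[0,0.0003,-0.004],[0,0.0003,-0.0045],[0,0.0003,-0.005],[0,0.0003,-0.005],[0,0.0003,-0.005]], "delta_rot": [[0,0,0],[0,0,0],[0,0,0],[0,0,0],[0,0,0],[0,0,0],[0,0,0],[0,0,0],[0,0,0],[0,0,0],[0,0,0],[0,0,0]]}}

```text
t: 22.55
tcp_pos: [573.4, -222.0, 194.0]
eef_rot: [0.0, 0.105, 0.994, -0.0]
force: [-0.6, -0.2, 1.1]
opening: 27.0
```

```bash
python3 chk.py 10 133 133
```

```text
[  -0.43   -0.05    1.23  573.34 -222.04  194.02] 0.38099704579266314
 lamp at mouth [ 573.83 -222.27] tilt deg [ 0.06 -0.01] untilted [ 573.92 -222.29] 0.19948774618037685 2545 collar [ 573.93 -222.37] 119
 egg [ 573.93 -222.24  104.31] top 132.3106826227875 0.30659192411824954 865
 egg [ 572.39 -219.91  105.73] top 133.72859037953364 1.2115178368791912 289
t 22.85 tcp [ 573.33 -222.03  194.  ] z [ 0. -0. -1.] yaw_y 77.92547726036379 F [ 0.74 -0.15  0.77] T [ 0.03 -0.04 -0.01] op 26.99522592166138 j [-0.55  0.17  1.66 -0.    1.31 -1.91]
```

Wrist depth shows the egg down 4.2 mm, and the force rise of about 2.5 N gives 4.8 mm by the spring data. About 1.8 mm more.

Emit:
{"op": "drive_tool", "data": {"offset": [[0,0,-0.0005],[0,0,-0.001],[0,0,-0.0014],[0,0,-0.0017],[0,0,-0.0017],[0,0,-0.0017],[0,0,-0.0017]], "delta_rot": [[0,0,0],[0,0,0],[0,0,0],[0,0,0],[0,0,0],[0,0,0],[0,0,0]]}}

```text
t: 23.72
tcp_pos: [573.3, -222.0, 192.3]
eef_rot: [0.0, 0.105, 0.994, -0.0]
force: [-0.3, 0.1, 2.5]
opening: 27.1
```

```bash
python3 chk.py 11 131 130.5
python3 - <<'E'
from w import *
# egg/cup sink by image row of egg-black boundary in the scene, and cup outer rim height
for n in("s5","s9","s10","s11","w8","w9","w10","w11"):
    s=pickle.load(open(n+".pkl","rb"));W=cloud(s);h=s["pixels"].max(-1)
    m=(h<60)&(np.abs(np.hypot(W[...,0]-573.8,W[...,1]+222.2)-22)<6)&(W[...,2]>60)&(W[...,2]<100)
    z=W[m][:,2];print(n,len(z),np.percentile(z,[50,80,90,95,98]) if len(z) else 0)
E
```

```text
[  -0.14   -0.2     2.03  573.32 -222.01  192.29] 0.15962418729426894
 lamp at mouth [ 573.76 -222.21] tilt deg [ 0.1  -0.03] untilted [ 573.9  -222.26] 0.19674083610020338 2526 collar [ 573.91 -222.3 ] 108
 egg [ 573.89 -222.2   102.56] top 130.56174266615577 0.3127635266140195 900
 egg [ 572.5  -219.55  104.91] top 132.9148080990436 1.1499845014712133 279
t 24.025 tcp [ 573.32 -222.    192.26] z [ 0. -0. -1.] yaw_y 77.92248060968136 F [-1.05 -1.04  2.19] T [-0.02 -0.07  0.06] op 27.190867917963736 j [-0.55  0.18  1.66  0.    1.3  -1.91]
s5 228 [79.15 86.95 88.79 89.65 90.85]
s9 228 [78.79 87.36 88.72 89.49 90.51]
s10 206 [75.82 83.45 84.67 85.11 85.64]
s11 197 [75.05 82.23 83.34 84.32 84.74]
w8 99 [87.02 87.75 88.17 88.23 88.34]
w9 160 [86.87 87.61 87.9  88.18 88.66]
w10 172 [82.76 83.49 83.83 84.1  98.53]
w11 170 [81.13 81.77 82.13 82.4  83.03]
```

View pics/c11.png

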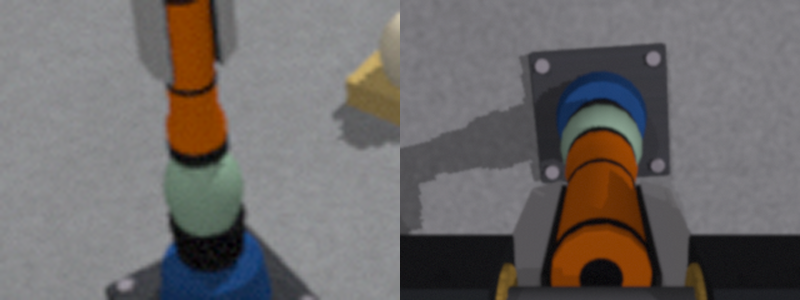

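The cup rim is down 5.8 mm and the egg 5.9 mm in the wrist camera, with a force rise of about 3.3 N. One look at the whole scene, then hand in.

View pics/s11.png

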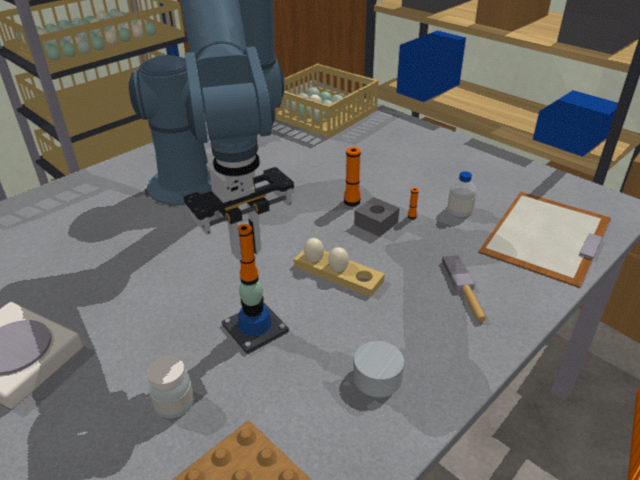

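The dock at (377,216) is empty. The white eggs, bottle, jar and other lamps are where they were, and the lamp rests on the egg at (250,285).

```bash
python3 -c "
from workcell import job_done;print(job_done())"; python3 w.py
```

```text
the job is handed in; nothing more can be done
None
the job is handed in; nothing more can be done
```

I stood the green egg in the black cup, spot up, and let go. I then took the docked orange lamp (28 mm handle, top at 130 mm) and pressed it upright on the spot. I handed the job in at about 24 s, still holding the lamp there.

**Last checks:**
- **Cup depth:** the wrist camera shows the cup rim down 5.8 mm and the egg down 5.9 mm.
- **Push:** the force rose by about 3.3 N, with sensor noise of about 0.5 N. That agrees with roughly half travel.
- **Centring and tilt:** the lamp and egg axes were within about 0.2 mm, and the lamp tilted about 0.1°.
- **Bystanders:** the other eggs, the bottle and the jar look unmoved in the last scene picture.

**Disagreements:**
- **Scene camera:** it read about 5 to 5.5 mm of sink, and put the egg 1.5 to 2.5 mm from where the wrist camera did. That is about its calibration error, so I went by the wrist camera.
- **Arm position:** the gripper's height alone implied slightly less sink, about 4.7 mm, because the exact contact height was uncertain.

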